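# Tip the fittings from the hand tray into the parts bin

### The job

Pick up the small steel tray by its handle, tip it low over the square metal parts bin so that all three loose fittings slide off its open end into the bin, and set the empty tray down again flat in the middle of its cork mat. Keep the gripper's fingers off the fittings, do not push the bin away or tip it, and leave the other things on the bench where they are.

Things in the scene. Friction and masses are not known exactly. Their poses are not given: they have to be found in the camera images.
- tray_grip (a point): Centre of the tray's handle grip, a grey flat-sided bar along the tray's y: 12 mm thick (x), 20 high, 90 long, held by a flat strap at each end over the middle of the tray, 72 mm clear above its floor. This point is 85 mm above the tray's underside. Tray axes: x from the open mouth to the closed end, z up; at yaw 0 the mouth faces the robot. Tray about 220 g, loose on the mat.
- tray_mouth (a point): Middle of the floor edge at the tray's open mouth, at (-65, 0, -82) mm from tray_grip in the tray's axes. The tray is plain sheet steel, 130 mm long (x), 90 wide (y; 96 over the straps), floor 3 mm thick, walls 25 mm high on both long sides and the +x end, none at the mouth. The fittings slide off when it is tipped some 30 to 45 degrees, mouth down.
- mat: Flat brown cork mat fixed to the worktop, 170 mm (its x) by 130 mm (its y), 3 mm thick; origin at the centre of its underside. The tray starts on it and must finish in its middle, either way round; the tray's handle point then stands 88 mm above the worktop.
- bin: Open square parts bin of plain aluminium, outside 150 x 150 mm, 60 mm high (rolled rim to 63 mm), walls and floor 4 mm, empty; loose, 900 g. Origin at the centre of its underside, x and y along its sides, z up. Fixed instruments up to 0.4 m tall stand behind the work: keep tray and gripper at x below 0.62 m.
- fit_large_c (a point): Centre of the large double-ended brass threaded adapter lying in the tray: 45 mm long (its y), hexagon 24 mm across, 21 mm high, about 70 g.
- fit_small_c (a point): Centre of the small double-ended grey steel adapter lying in the tray: 45 mm long (its y), hexagon 19 mm across, 17 mm high, about 50 g.
- fit_plug_c (a point): Centre of the short brass hexagon plug standing in the tray: 19 x 22 mm, 22 mm high, about 40 g.
- oil: Bystander: upright oil bottle with a red tip, 35 mm across, 112 mm high; origin at the centre of its underside.
- weight: Bystander: small plain cylindrical weight with a knob, 26 mm across, 43 mm high; origin at the centre of its underside.
- tin: Bystander: round flat tin with a green lid, 69 mm across, 24 mm high; origin at the centre of its underside.
- gauge: Bystander: round black-cased pressure gauge with a white dial, lying on its back, 168 x 138 mm with its stem, 47 mm high; origin at the centre of its underside.
There are look-alikes about, which are no part of the job. There is more than one size of the part that bears tray_grip; the job needs the larger.

How it is judged:
By the outcome, as a careful person would: the job done as asked, in the order asked, and still so for the second after the job is handed in, with the robot touching nothing.
It also fails if it takes over 64 s, if anything falls off the work surface, if the arm or the gripper's body presses on something with over 40 N, if the wrist force passes 120 N, or if a joint passes its speed limit or range.

### The arm

A 6-joint arm with a two-finger parallel gripper is mounted at the origin on a cart in front of the work surface, level with it; the furniture and walls round the work are solid. World frame = base frame: x ahead of the robot, y to its left, z up, the work surface at z = 0. Lengths are in m, angles in rad, forces in N, time in s.
With the tool pointing down it reaches from about 0.4 to 0.925 m from the base axis. Payload 3.4 kg.
Tool frame: the origin (TCP) lies on the centre line of the jaws, within the pads' length; the fingertips stand 25 mm ahead of it and the grasp point (between the pads) lies 6 mm ahead of it; z points along the fingers, y is the line along which they close (so a half turn about z gives the same grasp; the last joint's range is limited). The gripper opens to 85 mm and grips with 20 to 120 N. Pads are 22 mm wide; open, the fingers measure 114 mm over their backs; the gripper's body (76 mm by 85 mm) begins 54 mm behind the grasp point. The pads swing forward as they close: fully open they stand 13 mm farther back than shut.
Start: joints at [1.187, 0.307, 1.506, -0, 1.328, -0.073], TCP at [0.176, 0.547, 0.256] pointing down, gripper open.
Joint ranges: [-3.12, 3.12], [-1.05, 2.28], [0.14, 2.33], [-1.42, 4.57], [0.1, 2.73], [-2.68, 2.68]. Speed limits (rad/s): [2.57, 2.57, 3.14, 3.14, 3.14, 3.14].

### API

Orientations are given as [roll, pitch, yaw] about the fixed x, y, z axes, in that order (R = Rz(yaw) Ry(pitch) Rx(roll)).
In Python, from rig import get_state, optics, bot gives the robot as it stands.
- The arm moves only by the tool drive_tool, never from a script. Its argument "deltas" is one flat list of numbers, 4 for each row, row after row: the shift along the tool's x, y, z normalised to -1 to 1, where 1 is 250 mm, then the turn about the tool's z normalised to -1 to 1, where 1 is 1.5 rad. A call has 1 to 12 rows; each row is the pose to reach, as a shift and turn from the pose commanded when the call began, along the tool's axes at that moment; what a row does not reach only later rows make up. A row lasts 1/10 s, in which the tool goes at most 50 mm and 8.59 degrees, less where a joint would pass 70% of its speed; a pose out of reach is approached as far as the arm can. A call with a number of a shift or a turn outside -1 to 1 is refused whole. A call with a gripper value outside its range is refused whole. "hand" is the opening, from -1 (shut) to 1 (fully open), set as the call begins (left out, the last holds). The fingers move at their own pace and stop on an object; "force" is the grip in N (left out, the last holds). Time passes only in rows, so rows that repeat a pose let the fingers close. It gives the time, the measured TCP pose, the force, the opening and the grip force at its end, in the units of the state.
- get_state(): the state, without advancing time (a new reading comes with each control period).
- optics.camera(name): name is "scene" or "top" or "wrist"; returns a dict with "pixels" (420x560x3 uint8, red, green, blue), "range_z" (420x560 float32, m along the optical axis (not along the pixel's ray), 0 where there is no reading), "vfov" (degrees; the focal length in pixels is half the picture's height over the tangent of half this angle, whatever the lens; pixels are square), "cx", "cy" (the principal point, pixels), "world_from_camera" (4x4, takes a point from camera to world coordinates); the wrist camera has in their place "mount" (4x4, takes a point from camera to tool coordinates, whose origin is the TCP and whose axes are the flange's). Camera axes: x right, y down, z forward; pixel columns grow to the right and rows downward; lengths in m; the calibration is good to about 2 mm. A picture is of the moment at which its call begins: read the wrist's pose just before it.
- bot.finish_job(): hands the job in; it is judged then, once.
The state is a dict: "clock": time; "joints": joint angles; "joint_velocities": joint speeds; "tau": joint torques, N m; "eef_pos": TCP position; "orientation": TCP orientation; "contact_force": force on the tool from outside, world axes, zero at the start; "wrist_torque": the same for the moment, N m; "grip_width": finger opening in m; "gripper_force": force on a finger pad.
Only numpy, scipy, OpenCV 4.12 (cv2) and the standard library are available. Lean on these libraries where they do the work, as an engineer would, in place of code of your own. Each camera call takes 0.05 s, during which the arm holds its last target. There are 200 camera calls.

## Working session

There is one attempt and no reset: what is moved stays moved. The work goes in short steps, Python scripts to look and compute and a tool call to move; the robot and the scene stay as the last step left them, time stands still between calls to the robot, and variables do not carry over. Pictures are saved under pics/ and viewed, at most 10 in all, crops included, and the job is handed in when it is done.

Besides the shell and the picture viewer there is one more tool, called in YAML: its name, and indented under it one key for each argument. drive_tool: Moves the arm, as the interface text tells. Scaled input: -1 to 1 covers 250 mm each way for a shift and 1.5 rad each way for a turn. Its arguments: {"type":"object","properties":{"deltas":{"type":"array"},"hand":{"type":"number"},"force":{"type":"number"}},"required":["deltas"]}

```bash
mkdir -p pics; ls; python3 - <<'E'
from rig import get_state, optics
import cv2,numpy as np
s=get_state(); print({k:np.round(v,3).tolist() for k,v in s.items()})
for n in ["scene","top"]:
    c=optics.camera(n); np.savez(f"{n}0.npz",**c)
    cv2.imwrite(f"pics/{n}0.png",c["pixels"][:,:,::-1]); print(n,c["vfov"],c["cx"],c["cy"],np.round(c["world_from_camera"],3).tolist(),(c["range_z"]>0).mean())
E
```

```text
pics
{'clock': 0.0, 'joints': [1.186, 0.308, 1.508, -0.0, 1.328, -0.074], 'joint_velocities': [-0.0, 0.001, -0.001, 0.0, -0.0, 0.001], 'tau': [-0.0, -45.755, -25.192, -0.0, 0.013, -0.0], 'eef_pos': [0.176, 0.547, 0.255], 'orientation': [-3.14, -0.0, 2.831], 'contact_force': [-0.23, 0.104, -0.606], 'wrist_torque': [-0.024, -0.023, 0.012], 'gripper_force': 0.0, 'grip_width': 0.085}
scene 50.145080764707636 276.9256622090088 204.7787627140038 [[-0.864, -0.207, 0.458, -0.301], [-0.503, 0.368, -0.782, 1.296], [-0.006, -0.907, -0.422, 0.811], [0.0, 0.0, 0.0, 1.0]] 0.9959523809523809
top 57.53251298045487 283.84017402753005 205.97264664747834 [[0.014, -0.998, 0.061, 0.43], [-1.0, -0.013, 0.015, -0.071], [-0.014, -0.061, -0.998, 1.476], [0.0, 0.0, 0.0, 1.0]] 0.9958843537414966
```

View pics/scene0.png

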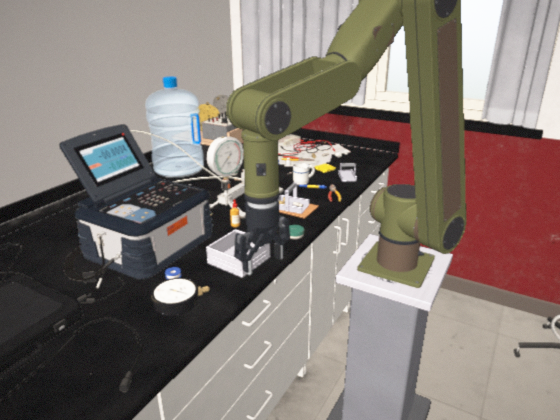

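View pics/top0.png

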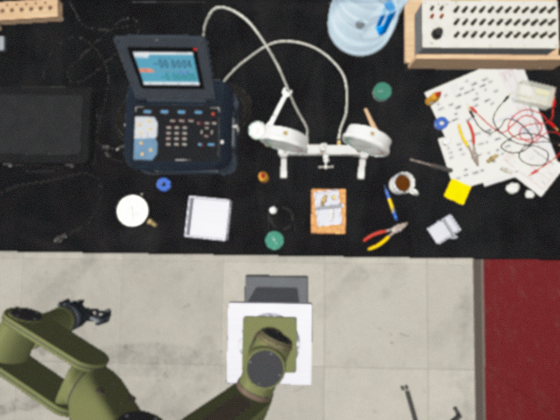

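The scene view shows the arm and gripper in front of the bin at about (235,253), with the tray and mat behind it near (297,205). In the top view I see:
- mat and tray at about (328,211)
- bin at (208,218)
- oil at (263,177), weight at (273,210) and tin (274,240)
- gauge at (132,210)
- small look-alike tray at (445,229)

Next I'll enlarge the work area.

```bash
cat > h.py <<'E'
import numpy as np,cv2
def pts(c):
    f=210/np.tan(np.radians(c["vfov"])/2); v,u=np.mgrid[:420,:560]; z=c["range_z"]
    p=np.stack([(u-c["cx"])/f*z,(v-c["cy"])/f*z,z],-1); W=c["world_from_camera"]
    return p@W[:3,:3].T+W[:3,3]
def ray(c,u,v,h):
    f=210/np.tan(np.radians(c["vfov"])/2); W=c["world_from_camera"]
    d=W[:3,:3]@np.array([(u-c["cx"])/f,(v-c["cy"])/f,1]); o=W[:3,3]
    return o+d*(h-o[2])/d[2]
E
python3 - <<'E'
import numpy as np,cv2
from h import *
c=dict(np.load("top0.npz")); P=pts(c)
im=c["pixels"][:,:,::-1]
cv2.imwrite("pics/crop.png",cv2.resize(im[165:255,180:360],None,fx=4.4,fy=4.4,interpolation=cv2.INTER_CUBIC))
hsv=cv2.cvtColor(im.copy(),cv2.COLOR_BGR2HSV)
m=np.zeros((420,560),np.uint8); m[180:242,300:355]=1
mat=(m>0)&(hsv[...,1]>90)&(hsv[...,2]>110)&(np.abs(hsv[...,0].astype(int)-12)<10)
r=cv2.minAreaRect(np.argwhere(mat)[:,::-1].astype(np.float32)); b=cv2.boxPoints(r)
print("mat",r,[ray(c,*q,.003)[:2].round(3).tolist() for q in b], ray(c,*r[0],.003).round(4))
for nm,(x0,x1,y0,y1) in dict(tray=(305,352,185,238),bin=(178,240,188,250)).items():
    q=P[y0:y1,x0:x1].reshape(-1,3); print(nm,np.histogram(q[:,2],bins=np.arange(-.01,.12,.01)))
# handle
q=P[185:238,305:352].reshape(-1,3); k=q[q[:,2]>.07]; print("handle",len(k),k.min(0),k.max(0),k.mean(0),k[:,2].max())
mk=((P[...,2]>.045)&(m>0)); 
q=P[185:255,178:240].reshape(-1,3); k=q[(q[:,2]>.05)]; print("rim",len(k),k.min(0),k.max(0))
r=cv2.minAreaRect(k[:,:2].astype(np.float32)); print(r)
E
```

```text
mat ((328.0, 211.0), (46.0, 36.0), 90.0) [[0.591, -0.15], [0.592, -0.288], [0.415, -0.289], [0.413, -0.151]] [ 0.5024 -0.2197  0.003 ]
tray (array([ 815, 1292,  108,  129,   34,    2,    3,    0,    1,    4,   79,
         10]), array([-0.01,  0.  ,  0.01,  0.02,  0.03,  0.04,  0.05,  0.06,  0.07,
        0.08,  0.09,  0.1 ,  0.11]))
bin (array([1596, 1747,   61,   48,   58,   43,  112,  162,    0,    0,    0,
          0]), array([-0.01,  0.  ,  0.01,  0.02,  0.03,  0.04,  0.05,  0.06,  0.07,
        0.08,  0.09,  0.1 ,  0.11]))
handle 106 [ 0.43007426 -0.26109768  0.07270518] [ 0.5281953  -0.07136546  1.47638195] [ 0.50622199 -0.1980782   0.25217518] 1.4763819544387389
rim 288 [ 0.39065333 -0.07136546  0.05013461] [0.55287409 0.31823726 1.47638195]
((0.460458904504776, 0.12054308503866196), (0.3877105414867401, 0.15182220935821533), 84.87622833251953)
```

View pics/crop.png

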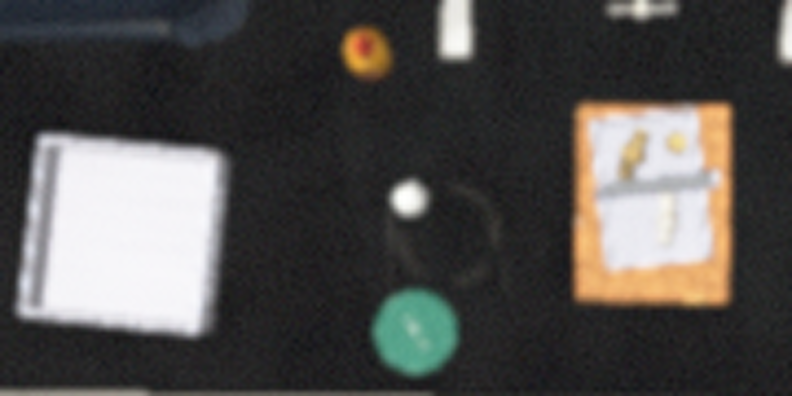

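drive_tool:
  deltas: [-0.99, -0.48, -0.2, 0.77, -0.99, -0.48, -0.2, 0.77, -0.99, -0.48, -0.2, 0.77, -0.99, -0.48, -0.2, 0.77, -0.99, -0.48, -0.2, 0.77, -0.99, -0.48, -0.2, 0.77, -0.99, -0.48, -0.2, 0.77, -0.99, -0.48, -0.2, 0.77]

```text
clock: 0.9
eef_pos: [0.3757, 0.3563, 0.3062]
orientation: [-3.141, 0.0, 1.668]
contact_force: [0.8, 0.4, 0.3]
grip_width: 0.085
gripper_force: 0.0
```

drive_tool:
  deltas: [-0.99, 0.27, 0, 0, -0.99, 0.27, 0, 0, -0.99, 0.27, 0, 0, -0.99, 0.27, 0, 0, -0.99, 0.27, 0, 0]

```text
clock: 1.4
eef_pos: [0.4655, 0.1227, 0.3061]
orientation: [-3.141, -0.0, 1.676]
contact_force: [1.8, -0.7, 0.5]
grip_width: 0.0855
gripper_force: 0.0
```

drive_tool:
  deltas: [-0.99, 0, 0, 0, -0.99, 0, 0, 0, -0.99, 0, 0, 0, -0.99, 0, 0, 0, -0.99, 0, 0, 0]

```text
clock: 1.9
eef_pos: [0.491, -0.1238, 0.306]
orientation: [-3.141, -0.0, 1.675]
contact_force: [0.5, -0.2, -0.2]
grip_width: 0.0853
gripper_force: 0.0
```

```bash
python3 - <<'E'
from rig import get_state, optics
import cv2,numpy as np
s=get_state(); print({k:np.round(s[k],3).tolist() for k in ("clock","eef_pos","orientation","joints")})
c=optics.camera("wrist"); 
from scipy.spatial.transform import Rotation as R
T=np.eye(4);T[:3,:3]=R.from_euler("xyz",s["orientation"]).as_matrix();T[:3,3]=s["eef_pos"]
print(np.round(c["mount"],3).tolist()); c["world_from_camera"]=T@c["mount"]
np.savez("wrist0.npz",**c)
cv2.imwrite("pics/wrist0.png",c["pixels"][:,:,::-1])
E
```

```text
{'clock': 1.9, 'eef_pos': [0.491, -0.124, 0.306], 'orientation': [-3.141, -0.0, 1.675], 'joints': [-0.33, 0.174, 1.563, 0.0, 1.405, -0.435]}
[[-0.001, -0.958, -0.285, 0.072], [1.0, -0.0, -0.001, -0.0], [0.001, -0.285, 0.958, -0.117], [0.0, 0.0, 0.0, 1.0]]
```

View pics/wrist0.png

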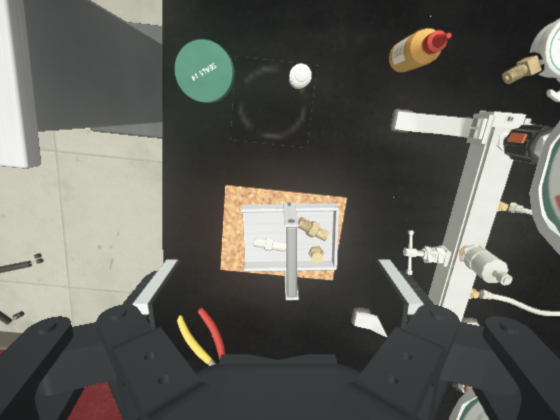

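The wrist view shows the tray on the mat. Its open mouth is on the left (u≈245, toward the robot) and its closed wall is at u≈337. The handle bar runs from about (291,205) to (292,298). The large adapter is at (313,228), the plug at (316,254) and the small one at (268,244).

```bash
python3 - <<'E'
import numpy as np,cv2
from h import *
c=dict(np.load("wrist0.npz")); P=pts(c); z=P[...,2]; ok=c["range_z"]>0.05
roi=np.zeros_like(ok); roi[185:302,215:350]=1
m=ok&roi&(z>.085)&(z<.11); q=P[m]; print("bar",len(q),np.median(q[:,2]),cv2.minAreaRect(q[:,:2].astype(np.float32)))
hsv=cv2.cvtColor(c["pixels"],cv2.COLOR_RGB2HSV)
mm=roi&ok&(z<.02)&(hsv[...,1]>70)&(hsv[...,2]>80); 
g=mm.astype(np.uint8); g=cv2.morphologyEx(g,cv2.MORPH_OPEN,np.ones((3,3)))
n,l,st,ce=cv2.connectedComponentsWithStats(g); k=1+np.argmax(st[1:,4]); q=P[l==k]; print("mat",cv2.minAreaRect(q[:,:2].astype(np.float32)),np.median(q[:,2]))
w=roi&ok&(z>.022)&(z<.04)&(hsv[...,1]<60); q=P[w]; print("walls",len(q),cv2.minAreaRect(q[:,:2].astype(np.float32)))
t=dict(np.load("top0.npz")); Q=pts(t)[185:250,178:240]; o=t["range_z"][185:250,178:240]>0
q=Q[o&(Q[...,2]>.05)&(Q[...,2]<.08)]; print("bin",cv2.minAreaRect(q[:,:2].astype(np.float32)),q[:,2].max())
for nm,(u,v,h) in dict(oil=(263,177,.1),weight=(273,210,.04),tin=(274,240,.024)).items(): print(nm,ray(t,u,v,h).round(3))
E
```

```text
bar 887 0.09712808625974773 ((0.5154451727867126, -0.2145475447177887), (0.01571730524301529, 0.09764501452445984), 7.01125431060791)
mat ((0.504692554473877, -0.22048518061637878), (0.13500423729419708, 0.17380493879318237), 89.68870544433594) 0.0026308374774869914
walls 1003 ((0.5158873796463013, -0.21405521035194397), (0.1304868757724762, 0.0947437584400177), 7.327231407165527)
bin ((0.47084248065948486, 0.2373500019311905), (0.15300396084785461, 0.15185703337192535), 84.76589965820312) 0.06953478767851995
oil [0.618 0.026 0.1  ]
weight [ 0.502 -0.009  0.04 ]
tin [ 0.389 -0.014  0.024]
```

drive_tool:
  deltas: [-0.2, -0.99, 0, 0, -0.2, -0.99, 0, 0, -0.2, -0.99, 0, 0, -0.2, -0.99, 0, 0, -0.2, -0.99, 0, 0, -0.2, -0.99, 0, 0, -0.2, -0.99, 0, 0]

```text
clock: 2.65
eef_pos: [0.2496, -0.1973, 0.3063]
orientation: [3.141, 0.0, 1.672]
contact_force: [0.4, -0.4, -0.3]
grip_width: 0.0851
gripper_force: 0.0
```

```bash
python3 - <<'E'
from rig import get_state
import numpy as np
s=get_state(); print({k:np.round(s[k],3).tolist() for k in ("clock","eef_pos","orientation","joints")})
E
```

```text
{'clock': 2.65, 'eef_pos': [0.25, -0.197, 0.306], 'orientation': [3.141, 0.0, 1.672], 'joints': [-0.803, -0.117, 1.867, 0.0, 1.391, -0.904]}
```

drive_tool:
  deltas: [0.28, -0.29, 0, 0, 0.28, -0.29, 0, 0, 0.28, -0.29, 0, 0, 0.28, -0.29, 0, 0]

```text
clock: 3.05
eef_pos: [0.1719, -0.1348, 0.3066]
orientation: [3.14, 0.002, 1.678]
contact_force: [0.0, -0.2, 0.8]
grip_width: 0.0857
gripper_force: 0.0
```

```bash
cat > st.py <<'E'
from rig import get_state
import numpy as np
s=get_state(); print({k:np.round(s[k],4).tolist() for k in ("clock","eef_pos","orientation","joints","grip_width","gripper_force","contact_force")})
E
python3 st.py
```

```text
{'clock': 3.05, 'eef_pos': [0.1719, -0.1348, 0.3066], 'orientation': [3.1396, 0.0016, 1.6777], 'joints': [-0.8605, -0.2936, 1.9843, 0.0007, 1.4485, -0.9674], 'grip_width': 0.0857, 'gripper_force': 0.0, 'contact_force': [0.0062, -0.1799, 0.8154]}
```

drive_tool:
  deltas: [0, 0.8, -1, 0, 0, 0.8, -1, 0, 0, 0.8, -1, 0, 0, 0.8, -1, 0, 0, 0.8, -1, 0, 0, 0.8, -1, 0, 0, 0.8, -1, 0]

```text
clock: 3.75
eef_pos: [0.3764, -0.1141, 0.559]
orientation: [3.136, 0.002, 1.68]
contact_force: [0.1, 0.2, 0.1]
grip_width: 0.0851
gripper_force: 0.0
```

drive_tool:
  deltas: [0, 0.4, -1, 0, 0, 0.4, -1, 0, 0, 0.4, -1, 0, 0, 0.4, -1, 0, 0, 0.4, -1, 0, 0, 0.4, -1, 0]

```text
clock: 4.35
eef_pos: [0.4499, -0.098, 0.7925]
orientation: [-3.111, -0.016, 1.679]
contact_force: [14.7, -7.0, 11.2]
grip_width: 0.0853
gripper_force: 0.0
```

drive_tool:
  deltas: [0, 0, -1, 0, 0, 0, -1, 0, 0, 0, -1, 0, 0, 0, -1, 0, 0, 0, -1, 0, 0, 0, -1, 0]

```text
clock: 4.95
eef_pos: [0.418, -0.0929, 0.8161]
orientation: [3.122, 0.006, 1.676]
contact_force: [0.0, -0.1, -0.4]
grip_width: 0.0856
gripper_force: 0.0
```

```bash
python3 st.py
```

```text
{'clock': 4.95, 'eef_pos': [0.418, -0.0929, 0.8161], 'orientation': [3.1218, 0.0058, 1.6756], 'joints': [-0.3198, 0.2485, 0.143, 0.0072, 2.7296, -0.418], 'grip_width': 0.0856, 'gripper_force': 0.0, 'contact_force': [0.0284, -0.1359, -0.4416]}
```

drive_tool:
  deltas: [0, 0, 1, 0, 0, 0, 1, 0, 0, 0, 1, 0, 0, 0, 1, 0, 0, 0, 1, 0]

```text
clock: 5.45
eef_pos: [0.4227, -0.0939, 0.5874]
orientation: [3.12, 0.006, 1.675]
contact_force: [0.6, -0.7, 0.8]
grip_width: 0.0854
gripper_force: 0.0
```

```bash
python3 st.py
```

```text
{'clock': 5.45, 'eef_pos': [0.4227, -0.0939, 0.5874], 'orientation': [3.1202, 0.0065, 1.6753], 'joints': [-0.3185, 0.0047, 1.0878, 0.0032, 2.0269, -0.4216], 'grip_width': 0.0854, 'gripper_force': 0.0, 'contact_force': [0.5834, -0.7023, 0.8136]}
```

```bash
python3 - <<'E'
import numpy as np
from scipy.optimize import least_squares
D=np.array([[.5746,.2555,.308,1.508],[.5064,.306,.174,1.563],[.3182,.3063,-.117,1.867],[.2185,.3066,-.2936,1.9843],[.4282,.8161,.2485,.143],[.433,.5874,.0047,1.0878]])
def f(p):
    r0,z0,l1,l2,d=p; a=D[:,2]; b=a+D[:,3]+d
    return np.r_[r0+l1*np.sin(a)+l2*np.sin(b)-D[:,0], z0+l1*np.cos(a)+l2*np.cos(b)-D[:,1]]
s=least_squares(f,[0,.1,.4,.4,0]); print(s.x.round(4),(s.fun*1e3).round(1))
E
```

```text
[ 0.007  -0.1417  0.6399  0.4298  0.2722] [-0.2  0.5  0.8  0.4  0.9 -2.4  0.   0.1  0.1  0.   1.  -1.2]
```

drive_tool:
  deltas: [0.76, -0.56, 0, 0, 0.76, -0.56, 0, 0, 0.76, -0.56, 0, 0, 0.76, -0.56, 0, 0, 0.76, -0.56, 0, 0]

```text
clock: 5.95
eef_pos: [0.2618, 0.0816, 0.5863]
orientation: [3.12, 0.004, 1.675]
contact_force: [-0.8, 1.4, 0.5]
grip_width: 0.0852
gripper_force: 0.0
```

drive_tool:
  deltas: [0.76, -0.56, 0, 0, 0.76, -0.56, 0, 0, 0.76, -0.56, 0, 0, 0.76, -0.56, 0, 0, 0.76, -0.56, 0, 0]

```text
clock: 6.45
eef_pos: [0.1054, 0.2541, 0.5829]
orientation: [3.12, 0.001, 1.675]
contact_force: [2.3, 1.0, -0.4]
grip_width: 0.0854
gripper_force: 0.0
```

drive_tool:
  deltas: [0.76, -0.56, -0.9, 0, 0.76, -0.56, -0.9, 0, 0.76, -0.56, -0.9, 0, 0.76, -0.56, -0.9, 0, 0.76, -0.56, -0.9, 0, 0.76, -0.56, -0.9, 0, 0.76, -0.56, -0.9, 0]

```text
clock: 7.15
eef_pos: [-0.0583, 0.4295, 0.8044]
orientation: [3.124, 0.001, 1.677]
contact_force: [0.9, 0.2, 1.3]
grip_width: 0.0852
gripper_force: 0.0
```

```bash
python3 st.py
```

```text
{'clock': 7.15, 'eef_pos': [-0.0583, 0.4295, 0.8044], 'orientation': [3.1236, 0.0005, 1.6774], 'joints': [1.6225, 0.2441, 0.194, -0.0424, 2.7028, 1.4775], 'grip_width': 0.0852, 'gripper_force': 0.0, 'contact_force': [0.9051, 0.1887, 1.2698]}
```

drive_tool:
  deltas: [0, 0, -1, 0]

```text
clock: 7.25
eef_pos: [-0.0577, 0.4261, 0.8143]
orientation: [3.122, -0.014, 1.679]
contact_force: [-0.6, -9.5, 4.1]
grip_width: 0.0851
gripper_force: 0.0
```

drive_tool:
  deltas: [0, 0, -1, 0]

```text
clock: 7.35
eef_pos: [-0.0554, 0.4106, 0.8246]
orientation: [3.121, -0.039, 1.678]
contact_force: [-0.5, -0.1, 0.4]
grip_width: 0.0851
gripper_force: 0.0
```

drive_tool:
  deltas: [0, 0, -1, 0]

```text
clock: 7.45
eef_pos: [-0.0534, 0.3906, 0.8375]
orientation: [3.12, -0.071, 1.677]
contact_force: [0.4, -0.6, 0.4]
grip_width: 0.0854
gripper_force: 0.0
```

drive_tool:
  deltas: [0.6, 0, -0.8, 0]

```text
clock: 7.55
eef_pos: [-0.0531, 0.3859, 0.8403]
orientation: [3.122, -0.077, 1.677]
contact_force: [0.1, -0.6, -0.6]
grip_width: 0.085
gripper_force: 0.0
```

drive_tool:
  deltas: [0.6, 0, -0.8, 0]

```text
clock: 7.65
eef_pos: [-0.0529, 0.3892, 0.8386]
orientation: [3.126, -0.074, 1.676]
contact_force: [-0.1, -0.1, -0.2]
grip_width: 0.0852
gripper_force: 0.0
```

drive_tool:
  deltas: [0.6, 0, -0.8, 0]

```text
clock: 7.75
eef_pos: [-0.0528, 0.3919, 0.8371]
orientation: [3.129, -0.071, 1.676]
contact_force: [0.5, 0.1, 0.2]
grip_width: 0.0851
gripper_force: 0.0
```

```bash
python3 st.py
```

```text
{'clock': 7.75, 'eef_pos': [-0.0528, 0.3919, 0.8371], 'orientation': [3.1289, -0.071, 1.6765], 'joints': [1.6044, 0.1973, 0.143, -0.0188, 2.7296, 1.4817], 'grip_width': 0.0851, 'gripper_force': 0.0, 'contact_force': [0.5054, 0.0949, 0.1843]}
```

drive_tool:
  deltas: [0, 0, -1, 0]

```text
clock: 7.85
eef_pos: [-0.0514, 0.3816, 0.843]
orientation: [3.129, -0.086, 1.677]
contact_force: [-0.7, 0.9, -0.3]
grip_width: 0.0854
gripper_force: 0.0
```

drive_tool:
  deltas: [0, 0, -1, 0]

```text
clock: 7.95
eef_pos: [-0.0499, 0.3634, 0.8537]
orientation: [3.127, -0.114, 1.677]
contact_force: [-0.0, -0.5, 0.2]
grip_width: 0.0855
gripper_force: 0.0
```

drive_tool:
  deltas: [0, 0, -1, 0]

```text
clock: 8.05
eef_pos: [-0.0485, 0.3464, 0.8628]
orientation: [3.126, -0.139, 1.678]
contact_force: [0.8, -0.4, -0.0]
grip_width: 0.0854
gripper_force: 0.0
```

drive_tool:
  deltas: [0, 0, -1, 0]

```text
clock: 8.15
eef_pos: [-0.0472, 0.3304, 0.871]
orientation: [3.125, -0.164, 1.679]
contact_force: [0.2, 0.2, 0.4]
grip_width: 0.0853
gripper_force: 0.0
```

drive_tool:
  deltas: [0, 0, -1, 0]

```text
clock: 8.25
eef_pos: [-0.0459, 0.3149, 0.8786]
orientation: [3.124, -0.187, 1.679]
contact_force: [1.0, 0.4, 0.0]
grip_width: 0.0853
gripper_force: 0.0
```

drive_tool:
  deltas: [0, 0, -1, 0]

```text
clock: 8.35
eef_pos: [-0.0446, 0.2995, 0.8856]
orientation: [3.123, -0.21, 1.68]
contact_force: [0.3, 0.3, -0.1]
grip_width: 0.0856
gripper_force: 0.0
```

drive_tool:
  deltas: [0, 0, -1, 0]

```text
clock: 8.45
eef_pos: [-0.0433, 0.284, 0.8923]
orientation: [3.122, -0.233, 1.68]
contact_force: [0.6, 0.3, -0.5]
grip_width: 0.0854
gripper_force: 0.0
```

drive_tool:
  deltas: [0, 0, -1, 0]

```text
clock: 8.55
eef_pos: [-0.0422, 0.2683, 0.8986]
orientation: [3.12, -0.256, 1.68]
contact_force: [0.3, -0.0, 0.1]
grip_width: 0.0853
gripper_force: 0.0
```

```bash
python3 st.py
```

```text
{'clock': 8.55, 'eef_pos': [-0.0422, 0.2683, 0.8986], 'orientation': [3.1203, -0.2559, 1.6805], 'joints': [1.5581, 0.0119, 0.143, 0.0244, 2.73, 1.4748], 'grip_width': 0.0853, 'gripper_force': 0.0, 'contact_force': [0.2773, -0.049, 0.1491]}
```

drive_tool:
  deltas: [0, 0, -1, 0]

```text
clock: 8.65
eef_pos: [-0.0411, 0.2524, 0.9045]
orientation: [3.119, -0.279, 1.681]
contact_force: [0.4, 0.6, -0.2]
grip_width: 0.0852
gripper_force: 0.0
```

drive_tool:
  deltas: [0, 0, -1, 0]

```text
clock: 8.75
eef_pos: [-0.0402, 0.2363, 0.9101]
orientation: [3.117, -0.302, 1.681]
contact_force: [-0.4, -0.6, -0.8]
grip_width: 0.0855
gripper_force: 0.0
```

drive_tool:
  deltas: [0, 0, -1, 0]

```text
clock: 8.85
eef_pos: [-0.0396, 0.2201, 0.9153]
orientation: [3.115, -0.325, 1.682]
contact_force: [0.2, -0.5, -0.1]
grip_width: 0.0854
gripper_force: 0.0
```

drive_tool:
  deltas: [0, 0, -1, 0]

```text
clock: 8.95
eef_pos: [-0.0393, 0.2039, 0.9202]
orientation: [3.113, -0.348, 1.683]
contact_force: [-1.2, 0.7, 0.7]
grip_width: 0.0853
gripper_force: 0.0
```

drive_tool:
  deltas: [0, 0, -1, 0]

```text
clock: 9.05
eef_pos: [-0.0395, 0.1876, 0.9248]
orientation: [3.11, -0.372, 1.684]
contact_force: [0.2, 0.8, 0.2]
grip_width: 0.0855
gripper_force: 0.0
```

drive_tool:
  deltas: [0, 0, -1, 0]

```text
clock: 9.15
eef_pos: [-0.0409, 0.1711, 0.9288]
orientation: [3.106, -0.394, 1.684]
contact_force: [-0.7, 0.0, 0.3]
grip_width: 0.0851
gripper_force: 0.0
```

drive_tool:
  deltas: [0, 0, -1, 0]

```text
clock: 9.25
eef_pos: [-0.043, 0.1532, 0.932]
orientation: [3.101, -0.414, 1.681]
contact_force: [0.2, -0.3, 0.0]
grip_width: 0.0853
gripper_force: 0.0
```

drive_tool:
  deltas: [0, 0, -1, 0]

```text
clock: 9.35
eef_pos: [-0.042, 0.133, 0.9345]
orientation: [3.099, -0.431, 1.679]
contact_force: [-1.3, -0.2, 0.1]
grip_width: 0.0853
gripper_force: 0.0
```

drive_tool:
  deltas: [0, 0, -1, 0]

```text
clock: 9.45
eef_pos: [-0.0385, 0.1144, 0.9371]
orientation: [3.101, -0.451, 1.686]
contact_force: [-0.1, -0.2, 0.1]
grip_width: 0.0854
gripper_force: 0.0
```

```bash
python3 st.py
```

```text
{'clock': 9.45, 'eef_pos': [-0.0385, 0.1144, 0.9371], 'orientation': [3.1013, -0.4515, 1.6862], 'joints': [1.7912, -0.1865, 0.1437, -0.2162, 2.7304, 1.4669], 'grip_width': 0.0854, 'gripper_force': 0.0, 'contact_force': [-0.1045, -0.2299, 0.1221]}
```

drive_tool:
  deltas: [0.82, -0.25, 0.62, 0, 0.82, -0.25, 0.62, 0, 0.82, -0.25, 0.62, 0, 0.82, -0.25, 0.62, 0, 0.82, -0.25, 0.62, 0, 0.82, -0.25, 0.62, 0]

```text
clock: 10.05
eef_pos: [-0.1258, 0.3662, 0.8803]
orientation: [3.099, -0.442, 1.688]
contact_force: [-0.3, 1.5, -0.9]
grip_width: 0.0853
gripper_force: 0.0
```

drive_tool:
  deltas: [0.82, -0.25, 0.62, 0, 0.82, -0.25, 0.62, 0, 0.82, -0.25, 0.62, 0, 0.82, -0.25, 0.62, 0, 0.82, -0.25, 0.62, 0, 0.82, -0.25, 0.62, 0]

```text
clock: 10.65
eef_pos: [-0.2079, 0.6062, 0.8116]
orientation: [3.099, -0.448, 1.688]
contact_force: [0.2, 0.4, -1.1]
grip_width: 0.0855
gripper_force: 0.0
```

```bash
python3 st.py
```

```text
{'clock': 10.65, 'eef_pos': [-0.2079, 0.6062, 0.8116], 'orientation': [3.0994, -0.448, 1.688], 'joints': [1.9087, 0.3292, 0.1497, -0.1721, 2.2254, 1.6659], 'grip_width': 0.0855, 'gripper_force': 0.0, 'contact_force': [0.2075, 0.3761, -1.1345]}
```

drive_tool:
  deltas: [0.82, -0.12, -0.58, 0]

```text
clock: 10.75
eef_pos: [-0.2091, 0.6094, 0.8216]
orientation: [3.104, -0.484, 1.689]
contact_force: [0.5, -0.3, -0.6]
grip_width: 0.0856
gripper_force: 0.0
```

drive_tool:
  deltas: [0.82, -0.12, -0.58, 0]

```text
clock: 10.85
eef_pos: [-0.2096, 0.6095, 0.8362]
orientation: [3.111, -0.528, 1.689]
contact_force: [-0.5, 0.1, 0.9]
grip_width: 0.0853
gripper_force: 0.0
```

drive_tool:
  deltas: [0.82, -0.12, -0.58, 0]

```text
clock: 10.95
eef_pos: [-0.2107, 0.6109, 0.8472]
orientation: [3.116, -0.564, 1.69]
contact_force: [0.9, 0.3, 0.8]
grip_width: 0.0852
gripper_force: 0.0
```

drive_tool:
  deltas: [0.82, -0.12, -0.58, 0]

```text
clock: 11.05
eef_pos: [-0.2123, 0.6129, 0.8572]
orientation: [3.121, -0.598, 1.691]
contact_force: [0.7, -0.5, 0.8]
grip_width: 0.085
gripper_force: 0.0
```

drive_tool:
  deltas: [0.85, -0.12, -0.52, 0]

```text
clock: 11.15
eef_pos: [-0.2141, 0.6172, 0.8662]
orientation: [3.125, -0.631, 1.692]
contact_force: [-0.0, -0.4, -0.1]
grip_width: 0.0853
gripper_force: 0.0
```

drive_tool:
  deltas: [0.85, -0.12, -0.52, 0]

```text
clock: 11.25
eef_pos: [-0.2159, 0.6213, 0.8751]
orientation: [3.13, -0.664, 1.693]
contact_force: [0.1, -0.5, -0.7]
grip_width: 0.0855
gripper_force: 0.0
```

drive_tool:
  deltas: [0.85, -0.12, -0.52, 0]

```text
clock: 11.35
eef_pos: [-0.2174, 0.6238, 0.885]
orientation: [3.134, -0.696, 1.694]
contact_force: [0.1, 0.4, -0.6]
grip_width: 0.0856
gripper_force: 0.0
```

```bash
python3 st.py
```

```text
{'clock': 11.35, 'eef_pos': [-0.2174, 0.6238, 0.885], 'orientation': [3.134, -0.6962, 1.6935], 'joints': [1.9224, 0.2755, 0.143, -0.1718, 2.0353, 1.6703], 'grip_width': 0.0856, 'gripper_force': 0.0, 'contact_force': [0.0989, 0.3517, -0.5668]}
```

```bash
cat >> h.py <<'E'
from scipy.spatial.transform import Rotation as R
def tool(orient,d): return (R.from_euler("xyz",orient).as_matrix().T@np.asarray(d)/.25).round(2).tolist()
E
python3 - <<'E'
from h import *
o=[3.134,-.6962,1.6935]; M=R.from_euler("xyz",o).as_matrix(); print(M.round(3))
W=[[-.217,.624,.885],[.1,.6,.75],[.35,.42,.65],[.43,.2,.5],[.5,0,.4],[.516,-.16,.3]]
for a,b in zip(W,W[1:]): print(b,tool(o,np.subtract(b,a)),np.linalg.norm(np.subtract(b,a)).round(3))
E
```

```text
[[-0.094  0.993 -0.071]
 [ 0.762  0.118  0.637]
 [ 0.641  0.006 -0.767]]
[0.1, 0.6, 0.75] [-0.54, 1.24, 0.26] 0.345
[0.35, 0.42, 0.65] [-0.9, 0.91, -0.22] 0.324
[0.43, 0.2, 0.5] [-1.08, 0.21, -0.12] 0.278
[0.5, 0, 0.4] [-0.89, 0.18, -0.22] 0.234
[0.516, -0.16, 0.3] [-0.75, -0.01, -0.11] 0.189
```

drive_tool:
  deltas: [-0.54, 1, 0.26, 0, -0.54, 1, 0.26, 0, -0.54, 1, 0.26, 0, -0.54, 1, 0.26, 0, -0.54, 1, 0.26, 0, -0.54, 1, 0.26, 0, -0.54, 1, 0.26, 0]

```text
clock: 12.05
eef_pos: [0.0447, 0.5909, 0.7447]
orientation: [3.133, -0.686, 1.685]
contact_force: [0.6, 0.1, -0.7]
grip_width: 0.0854
gripper_force: 0.0
```

drive_tool:
  deltas: [-0.9, 1, -0.22, 0, -0.9, 1, -0.22, 0, -0.9, 1, -0.22, 0, -0.9, 1, -0.22, 0, -0.9, 1, -0.22, 0, -0.9, 1, -0.22, 0, -0.9, 1, -0.22, 0]

```text
clock: 12.75
eef_pos: [0.3142, 0.4132, 0.6498]
orientation: [3.129, -0.692, 1.695]
contact_force: [1.1, 0.6, -0.8]
grip_width: 0.0854
gripper_force: 0.0
```

drive_tool:
  deltas: [-1, 0.35, -0.12, 0, -1, 0.35, -0.12, 0, -1, 0.35, -0.12, 0, -1, 0.35, -0.12, 0, -1, 0.35, -0.12, 0, -1, 0.35, -0.12, 0]

```text
clock: 13.35
eef_pos: [0.4276, 0.2117, 0.511]
orientation: [3.135, -0.689, 1.688]
contact_force: [0.6, 0.7, -0.5]
grip_width: 0.0853
gripper_force: 0.0
```

```bash
python3 st.py
```

```text
{'clock': 13.35, 'eef_pos': [0.4276, 0.2117, 0.511], 'orientation': [3.1354, -0.6894, 1.6883], 'joints': [-0.1098, 0.0354, 1.4192, 0.6913, 1.7986, -0.1018], 'grip_width': 0.0853, 'gripper_force': 0.0, 'contact_force': [0.5781, 0.6823, -0.5211]}
```

drive_tool:
  deltas: [-0.97, 0.18, -0.22, 0, -0.97, 0.18, -0.22, 0, -0.97, 0.18, -0.22, 0, -0.97, 0.18, -0.22, 0, -0.97, 0.18, -0.22, 0, -0.97, 0.18, -0.22, 0]

```text
clock: 13.95
eef_pos: [0.4994, -0.005, 0.3979]
orientation: [3.137, -0.689, 1.687]
contact_force: [-0.5, 1.1, -0.2]
grip_width: 0.0854
gripper_force: 0.0
```

drive_tool:
  deltas: [-0.75, 0, -0.11, 0, -0.75, 0, -0.11, 0, -0.75, 0, -0.11, 0, -0.75, 0, -0.11, 0, -0.75, 0, -0.11, 0, -0.75, 0, -0.11, 0]

```text
clock: 14.55
eef_pos: [0.5173, -0.1615, 0.303]
orientation: [3.132, -0.691, 1.694]
contact_force: [0.1, 0.4, -0.4]
grip_width: 0.0857
gripper_force: 0.0
```

```bash
cat > go.py <<'E'
import sys; from rig import get_state; from h import *
s=get_state(); M=R.from_euler("xyz",s["orientation"]).as_matrix()
g=np.array(eval(sys.argv[1])); off=.006 if len(sys.argv)<3 else float(sys.argv[2])
d=g-off*M[:,2]-s["eef_pos"]; print(tool(s["orientation"],d),np.linalg.norm(d).round(3),np.round(s["orientation"],3))
E
python3 st.py; python3 go.py "[.5155,-.2142,.15]"; python3 go.py "[.5155,-.2142,.089]"
```

```text
{'clock': 14.55, 'eef_pos': [0.5173, -0.1615, 0.303], 'orientation': [3.1321, -0.6914, 1.6942], 'joints': [-0.6772, 0.4505, 1.3588, 0.4852, 1.83, -0.7918], 'grip_width': 0.0857, 'gripper_force': 0.0, 'contact_force': [0.1401, 0.3764, -0.4448]}
[-0.55, -0.04, 0.31] 0.159 [ 3.132 -0.691  1.694]
[-0.71, -0.04, 0.5] 0.217 [ 3.132 -0.691  1.694]
```

drive_tool:
  deltas: [-0.55, -0.04, 0.31, 0, -0.55, -0.04, 0.31, 0, -0.55, -0.04, 0.31, 0, -0.55, -0.04, 0.31, 0, -0.63, -0.04, 0.4, 0, -0.71, -0.04, 0.5, 0, -0.71, -0.04, 0.5, 0, -0.71, -0.04, 0.5, 0]

```text
clock: 15.35
eef_pos: [0.5153, -0.218, 0.0958]
orientation: [3.131, -0.692, 1.696]
contact_force: [-0.2, 0.5, -0.5]
grip_width: 0.0854
gripper_force: 0.0
```

```bash
python3 st.py; python3 go.py "[.5155,-.2142,.089]"; python3 - <<'E'
from rig import get_state, optics
import cv2,numpy as np
c=optics.camera("wrist"); cv2.imwrite("pics/wrist1.png",c["pixels"][:,:,::-1])
E
```

```text
{'clock': 15.35, 'eef_pos': [0.5153, -0.218, 0.0958], 'orientation': [3.1309, -0.6916, 1.6964], 'joints': [-0.7425, 0.6931, 1.4841, 0.4343, 1.5261, -1.0108], 'grip_width': 0.0854, 'gripper_force': 0.0, 'contact_force': [-0.2279, 0.4842, -0.5295]}
[-0.01, 0.0, 0.01] 0.002 [ 3.131 -0.692  1.696]
```

View pics/wrist1.png

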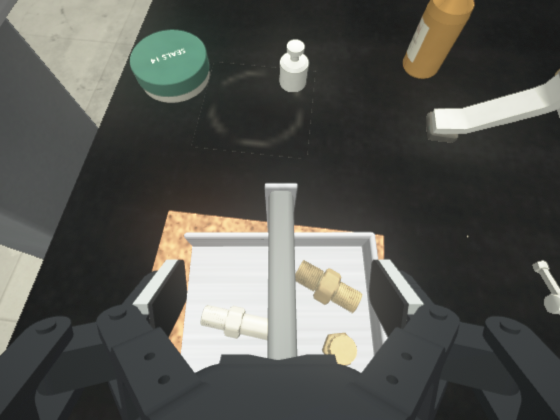

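The bar at u≈281 runs straight between the open pads at u≈175 and u≈385, clear of the fittings, so I'm closing now.

drive_tool:
  deltas: [0, 0, 0, 0, 0, 0, 0, 0, 0, 0, 0, 0, 0, 0, 0, 0, 0, 0, 0, 0, 0, 0, 0, 0]
  hand: -1
  force: 100

```text
clock: 16.0
eef_pos: [0.5147, -0.2193, 0.0938]
orientation: [3.132, -0.691, 1.694]
contact_force: [0.7, -0.2, 2.9]
grip_width: 0.0106
gripper_force: 98.2
```

```bash
python3 st.py; python3 - <<'E'
# tray points about the grip after turning phi about tool z; world, relative to grip
from rig import get_state; from h import *
s=get_state(); M=R.from_euler("xyz",s["orientation"]).as_matrix(); T0=R.from_euler("z",.125).as_matrix()
a=M[:,2]
for ph in (-45,-70,-80,-90,-100,-110):
    T=R.from_rotvec(a*np.radians(ph)).as_matrix()@T0
    g=T.T@[0,0,-1]; cor=[T@np.array([x,y,-.085])*1e3 for x in(-.065,.065) for y in(-.045,.045)]
    print(ph,"g",g.round(2),"mouth-,mouth+,closed-,closed+",[q.round().tolist() for q in cor],"mu",round(-g[0]/(abs(g[1])+abs(g[2])),2))
E
```

```text
{'clock': 16.0, 'eef_pos': [0.5147, -0.2193, 0.0938], 'orientation': [3.1318, -0.6914, 1.6939], 'joints': [-0.7446, 0.6955, 1.4849, 0.4337, 1.5233, -1.0119], 'grip_width': 0.0106, 'gripper_force': 98.1603, 'contact_force': [0.707, -0.2326, 2.9446]}
-45 g [-0.45  0.15 -0.88] mouth-,mouth+,closed-,closed+ [[24.0, -59.0, -97.0], [-33.0, 9.0, -111.0], [107.0, 23.0, -39.0], [49.0, 91.0, -53.0]] mu 0.43
-70 g [-0.59  0.33 -0.73] mouth-,mouth+,closed-,closed+ [[67.0, -40.0, -86.0], [-4.0, 6.0, -116.0], [99.0, 59.0, -9.0], [28.0, 106.0, -39.0]] mu 0.56
-80 g [-0.62  0.42 -0.66] mouth-,mouth+,closed-,closed+ [[81.0, -29.0, -78.0], [8.0, 8.0, -116.0], [91.0, 72.0, 3.0], [18.0, 109.0, -35.0]] mu 0.57
-90 g [-0.63  0.5  -0.59] mouth-,mouth+,closed-,closed+ [[92.0, -17.0, -69.0], [19.0, 11.0, -114.0], [79.0, 84.0, 13.0], [7.0, 111.0, -32.0]] mu 0.57
-100 g [-0.62  0.59 -0.52] mouth-,mouth+,closed-,closed+ [[100.0, -3.0, -58.0], [30.0, 16.0, -111.0], [66.0, 93.0, 22.0], [-5.0, 112.0, -31.0]] mu 0.56
-110 g [-0.59  0.67 -0.45] mouth-,mouth+,closed-,closed+ [[106.0, 12.0, -47.0], [40.0, 22.0, -107.0], [50.0, 101.0, 30.0], [-16.0, 111.0, -31.0]] mu 0.52
```

drive_tool:
  deltas: [0.05, 0, -0.06, 0, 0.13, 0, -0.15, 0, 0.22, 0, -0.26, 0, 0.31, 0, -0.37, 0, 0.38, 0, -0.46, 0, 0.38, 0, -0.46, 0]

```text
clock: 16.6
eef_pos: [0.5143, -0.2206, 0.2452]
orientation: [3.127, -0.686, 1.697]
contact_force: [0.9, -0.8, -5.0]
grip_width: 0.0106
gripper_force: 97.9
```

```bash
python3 st.py; python3 go.py "[.45,.26,.23]"; python3 go.py "[.45,.26,.166]"; python3 - <<'E'
from rig import optics
import cv2
c=optics.camera("scene"); cv2.imwrite("pics/s1.png",cv2.resize(c["pixels"][120:270,180:380,::-1],None,fx=3.5,fy=3.5))
E
```

```text
{'clock': 16.6, 'eef_pos': [0.5143, -0.2206, 0.2452], 'orientation': [3.1273, -0.6861, 1.6974], 'joints': [-0.7458, 0.5375, 1.3527, 0.4419, 1.7813, -0.8927], 'grip_width': 0.0106, 'gripper_force': 97.9025, 'contact_force': [0.8571, -0.7983, -5.0461]}
[1.46, -0.03, 1.25] 0.481 [ 3.127 -0.686  1.697]
[1.3, -0.03, 1.45] 0.487 [ 3.127 -0.686  1.697]
```

View pics/s1.png

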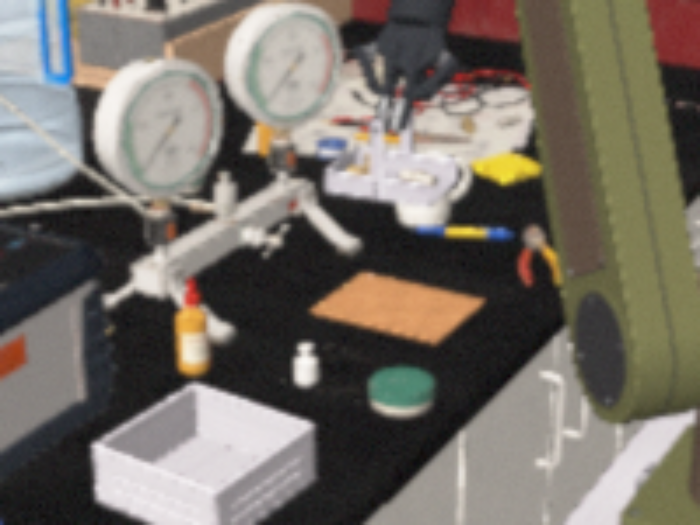

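The tray is up and level with the fittings still in it, and the mat is bare below it. I'm carrying it to the bin, at about (205,455) in this crop.

drive_tool:
  deltas: [0.05, 0, 0.05, 0, 0.16, 0, 0.14, 0, 0.28, 0, 0.24, 0, 0.4, 0, 0.34, 0, 0.52, 0, 0.44, 0, 0.64, 0, 0.54, 0, 0.73, -0.01, 0.62, 0, 0.73, -0.01, 0.62, 0]

```text
clock: 17.45
eef_pos: [0.4785, 0.0223, 0.2374]
orientation: [-3.141, -0.696, 1.692]
contact_force: [-0.7, -0.5, -4.1]
grip_width: 0.0102
gripper_force: 98.1
```

drive_tool:
  deltas: [0.05, 0, 0.05, 0, 0.16, 0, 0.14, 0, 0.28, 0, 0.24, 0, 0.4, 0, 0.34, 0, 0.52, 0, 0.44, 0, 0.64, 0, 0.54, 0, 0.71, -0.01, 0.6, 0, 0.73, -0.02, 0.62, 0, 0.73, -0.02, 0.62, 0]

```text
clock: 18.35
eef_pos: [0.4481, 0.2557, 0.2352]
orientation: [3.137, -0.691, 1.693]
contact_force: [-0.4, 0.5, -4.5]
grip_width: 0.0109
gripper_force: 98.2
```

```bash
python3 st.py; python3 go.py "[.45,.26,.166]"; python3 - <<'E'
from rig import optics; from h import *
c=optics.camera("top"); np.savez("top1.npz",**c); P=pts(c); hsv=cv2.cvtColor(c["pixels"],cv2.COLOR_RGB2HSV)
m=np.zeros((420,560),np.uint8); m[180:245,300:355]=1
m&=((hsv[...,1]>90)&(hsv[...,2]>100)).astype(np.uint8)
q=np.argwhere(m)[:,::-1].astype(np.float32); r=cv2.minAreaRect(q); mo=cv2.moments(m,True); print("mat",r,ray(c,mo["m10"]/mo["m00"],mo["m01"]/mo["m00"],.003))
cv2.imwrite("pics/t1.png",cv2.resize(c["pixels"][160:255,160:300,::-1],None,fx=5,fy=5))
E
```

```text
{'clock': 18.35, 'eef_pos': [0.4481, 0.2557, 0.2352], 'orientation': [3.1366, -0.6909, 1.6935], 'joints': [-0.012, 0.2762, 1.8492, 0.7362, 1.2267, -0.4667], 'grip_width': 0.0109, 'gripper_force': 98.1935, 'contact_force': [-0.37, 0.4788, -4.4694]}
[-0.16, 0.01, 0.2] 0.065 [ 3.137 -0.691  1.693]
mat ((328.0, 211.0), (46.0, 36.0), 90.0) [ 0.50394112 -0.21982742  0.003     ]
```

View pics/t1.png

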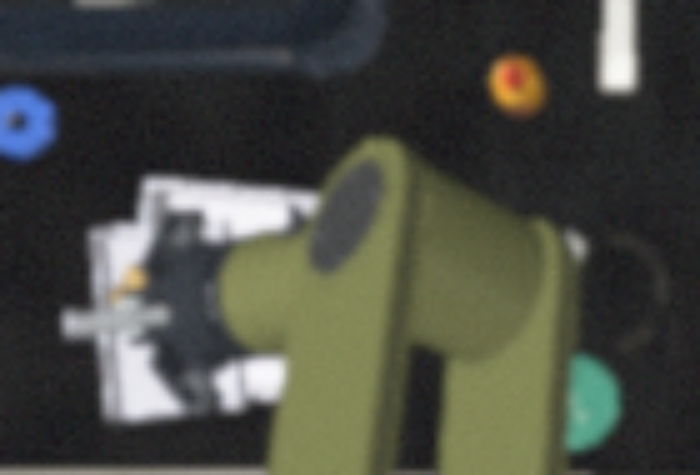

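drive_tool:
  deltas: [-0.06, 0, 0.08, 0, -0.13, 0.01, 0.16, 0, -0.16, 0.01, 0.2, 0, -0.16, 0.01, 0.2, 0]

```text
clock: 18.8
eef_pos: [0.4521, 0.2556, 0.1707]
orientation: [3.139, -0.692, 1.688]
contact_force: [0.2, -0.2, -4.3]
grip_width: 0.0106
gripper_force: 98.3
```

drive_tool:
  deltas: [0, 0, 0, -0.08, 0, 0, 0, -0.18, 0, 0, 0, -0.28, 0, 0, 0, -0.38, 0, 0, 0, -0.48, 0, 0, 0, -0.58, 0, 0, 0, -0.68, 0, 0, 0, -0.78, 0, 0, 0, -0.88, 0, 0, 0, -0.95, 0, 0, 0, -0.95, 0, 0, 0, -0.95]

```text
clock: 20.0
eef_pos: [0.4532, 0.2565, 0.1734]
orientation: [2.454, -0.086, -3.139]
contact_force: [-1.4, -0.1, -2.5]
grip_width: 0.0104
gripper_force: 98.4
```

drive_tool:
  deltas: [0, 0, 0, 0, 0, 0, 0, 0, 0, 0, 0, 0, 0, 0, 0, 0, 0, 0, 0, 0]

```text
clock: 20.5
eef_pos: [0.4524, 0.2567, 0.1724]
orientation: [2.455, -0.086, -3.137]
contact_force: [0.7, 0.3, -1.8]
grip_width: 0.0108
gripper_force: 98.4
```

```bash
python3 st.py; python3 - <<'E'
from rig import optics
import cv2,numpy as np
c=optics.camera("scene"); a=cv2.resize(c["pixels"][190:290,180:310,::-1],None,fx=4,fy=4)
c=optics.camera("top"); b=cv2.resize(c["pixels"][180:260,160:250,::-1],None,fx=4,fy=4); b=cv2.copyMakeBorder(b,0,400-b.shape[0],0,0,0)
d=np.hstack([a,b]); cv2.imwrite("pics/pour.png",cv2.resize(d[:, :],None,fx=.9,fy=.9)); print(d.shape)
E
```

```text
{'clock': 20.5, 'eef_pos': [0.4524, 0.2567, 0.1724], 'orientation': [2.4545, -0.0864, -3.1367], 'joints': [-0.0104, 0.3699, 1.9173, 0.7871, 1.1061, -2.013], 'grip_width': 0.0108, 'gripper_force': 98.4353, 'contact_force': [0.702, 0.267, -1.8422]}
(400, 880, 3)
```

View pics/pour.png

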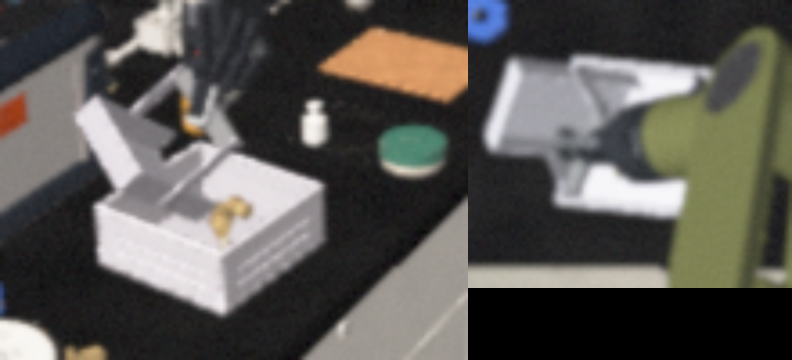

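Both brass fittings are in the bin, at about (235,215) in the left image. The wrist load also dropped, from 4.4 N to 1.8 N. I'll raise the tray, level it and check for the grey adapter.

drive_tool:
  deltas: [0.01, 0.1, -0.12, 0, 0.03, 0.2, -0.25, 0, 0.03, 0.2, -0.25, 0]

```text
clock: 20.9
eef_pos: [0.4545, 0.2563, 0.2577]
orientation: [2.452, -0.077, -3.137]
contact_force: [1.1, 0.1, -2.7]
grip_width: 0.0109
gripper_force: 98.6
```

drive_tool:
  deltas: [0, 0, 0, 0.1, 0, 0, 0, 0.2, 0, 0, 0, 0.3, 0, 0, 0, 0.4, 0, 0, 0, 0.5, 0, 0, 0, 0.6, 0, 0, 0, 0.7, 0, 0, 0, 0.8, 0, 0, 0, 0.9, 0, 0, 0, 0.95, 0, 0, 0, 0.95]

```text
clock: 22.0
eef_pos: [0.4513, 0.2556, 0.252]
orientation: [3.135, -0.691, 1.693]
contact_force: [-0.3, 0.6, -3.3]
grip_width: 0.0107
gripper_force: 98.5
```

```bash
python3 st.py; python3 go.py "[.504,-.22,.23]"
```

```text
{'clock': 22.0, 'eef_pos': [0.4513, 0.2556, 0.252], 'orientation': [3.135, -0.6915, 1.6926], 'joints': [-0.0125, 0.2582, 1.8225, 0.7274, 1.2587, -0.4352], 'grip_width': 0.0107, 'gripper_force': 98.5388, 'contact_force': [-0.3339, 0.6241, -3.3026]}
[-1.53, -0.01, -1.18] 0.483 [ 3.135 -0.691  1.693]
```

drive_tool:
  deltas: [-0.1, 0, -0.08, 0, -0.24, 0, -0.18, 0, -0.38, 0, -0.29, 0, -0.52, 0, -0.4, 0, -0.66, 0, -0.51, 0, -0.76, 0, -0.59, 0, -0.76, 0, -0.59, 0]

```text
clock: 22.7
eef_pos: [0.4822, 0.0126, 0.2442]
orientation: [3.13, -0.689, 1.693]
contact_force: [0.8, 0.4, -1.9]
grip_width: 0.0107
gripper_force: 98.6
```

drive_tool:
  deltas: [-0.1, 0, -0.08, 0, -0.24, 0, -0.18, 0, -0.38, 0, -0.29, 0, -0.52, 0, -0.4, 0, -0.66, 0, -0.51, 0, -0.76, 0, -0.59, 0, -0.76, 0, -0.59, 0, -0.76, 0, -0.59, 0]

```text
clock: 23.5
eef_pos: [0.5084, -0.2217, 0.2369]
orientation: [3.133, -0.693, 1.694]
contact_force: [-0.1, -0.1, -3.0]
grip_width: 0.0105
gripper_force: 98.6
```

```bash
python3 st.py;  python3 go.py "[.504,-.22,.13]"; python3 - <<'E'
from rig import optics
from h import *
c=optics.camera("wrist"); a=c["pixels"][:,:,::-1][::1,::1]; np.savez("w2.npz",**c)
t=optics.camera("top"); b=cv2.resize(t["pixels"][185:250,175:240,::-1],(300,300),interpolation=cv2.INTER_CUBIC)
b=cv2.copyMakeBorder(b,0,120,0,0,0); d=np.hstack([a,b]); cv2.imwrite("pics/chk.png",cv2.resize(d,None,fx=.9,fy=.9))
E
```

```text
{'clock': 23.5, 'eef_pos': [0.5084, -0.2217, 0.2369], 'orientation': [3.1325, -0.6933, 1.6942], 'joints': [-0.7534, 0.5438, 1.368, 0.4382, 1.7724, -0.9057], 'grip_width': 0.0105, 'gripper_force': 98.6466, 'contact_force': [-0.0647, -0.1429, -2.9659]}
[-0.27, -0.02, 0.31] 0.102 [ 3.133 -0.693  1.694]
```

View pics/chk.png

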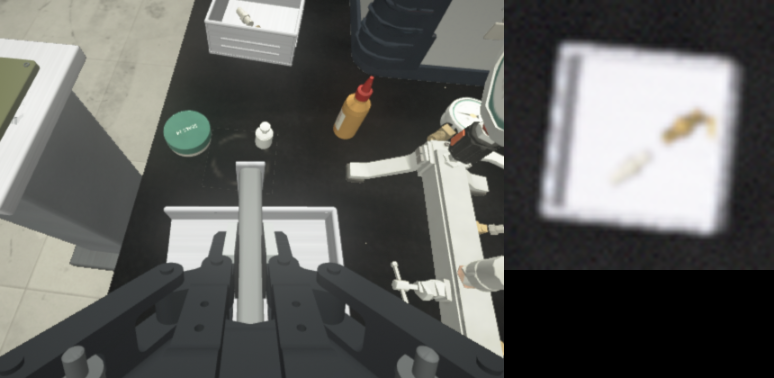

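All three fittings are in the bin, seen at right with brass near (690,128) and grey near (630,165), and the tray is empty. Next I'll lower it onto the mat.

drive_tool:
  deltas: [-0.1, -0.02, 0.12, 0, -0.2, -0.02, 0.23, 0, -0.27, -0.02, 0.31, 0, -0.27, -0.02, 0.31, 0]

```text
clock: 24.0
eef_pos: [0.5025, -0.2219, 0.1323]
orientation: [3.139, -0.697, 1.692]
contact_force: [-0.7, 0.5, -2.3]
grip_width: 0.0108
gripper_force: 98.4
```

```bash
python3 st.py;  python3 go.py "[.503,-.221,.09]"
```

```text
{'clock': 24.0, 'eef_pos': [0.5025, -0.2219, 0.1323], 'orientation': [3.1394, -0.6968, 1.6917], 'joints': [-0.7584, 0.6467, 1.4725, 0.4237, 1.5916, -0.9951], 'grip_width': 0.0108, 'gripper_force': 98.4174, 'contact_force': [-0.6725, 0.4846, -2.3278]}
[-0.11, 0.0, 0.11] 0.038 [ 3.139 -0.697  1.692]
```

drive_tool:
  deltas: [-0.04, 0, 0.04, 0, -0.07, 0, 0.07, 0, -0.09, 0, 0.09, 0, -0.1, 0, 0.1, 0, -0.11, 0, 0.11, 0, -0.11, 0, 0.11, 0]

```text
clock: 24.6
eef_pos: [0.505, -0.2285, 0.0961]
orientation: [3.133, -0.692, 1.694]
contact_force: [0.0, 0.1, -2.5]
grip_width: 0.0104
gripper_force: 98.6
```

```bash
python3 st.py;  python3 go.py "[.503,-.221,.088]"
```

```text
{'clock': 24.6, 'eef_pos': [0.505, -0.2285, 0.0961], 'orientation': [3.1331, -0.6916, 1.6937], 'joints': [-0.7634, 0.6915, 1.4866, 0.4226, 1.5325, -1.0248], 'grip_width': 0.0104, 'gripper_force': 98.6449, 'contact_force': [0.0159, 0.1132, -2.5363]}
[0.0, -0.0, 0.02] 0.005 [ 3.133 -0.692  1.694]
```

drive_tool:
  deltas: [0, 0, 0.01, 0, 0, 0, 0.02, 0, 0, 0, 0.02, 0]

```text
clock: 24.9
eef_pos: [0.5052, -0.226, 0.0939]
orientation: [3.131, -0.69, 1.695]
contact_force: [0.3, -4.0, 4.8]
grip_width: 0.0109
gripper_force: 99.7
```

```bash
python3 st.py
```

```text
{'clock': 24.9, 'eef_pos': [0.5052, -0.226, 0.0939], 'orientation': [3.1308, -0.6904, 1.695], 'joints': [-0.7609, 0.6918, 1.4931, 0.4247, 1.5238, -1.0267], 'grip_width': 0.0109, 'gripper_force': 99.7202, 'contact_force': [0.314, -3.9709, 4.7951]}
```

drive_tool:
  deltas: [0, 0, 0, 0, 0, 0, 0, 0, 0, 0, 0, 0, 0, 0, 0, 0, 0, 0, 0, 0, 0, 0, 0, 0]
  hand: 1

```text
clock: 25.5
eef_pos: [0.5047, -0.2252, 0.0923]
orientation: [3.133, -0.692, 1.694]
contact_force: [-0.1, -0.0, 0.4]
grip_width: 0.0852
gripper_force: 0.0
```

drive_tool:
  deltas: [0.05, 0, -0.06, 0, 0.15, 0, -0.18, 0, 0.3, 0, -0.36, 0, 0.45, 0, -0.54, 0, 0.45, 0, -0.54, 0]

```text
clock: 26.0
eef_pos: [0.5046, -0.2255, 0.2731]
orientation: [3.126, -0.687, 1.699]
contact_force: [0.2, 0.0, -0.7]
grip_width: 0.0851
gripper_force: 0.0
```

```bash
python3 - <<'E'
from rig import get_state,optics
from h import *
s=get_state(); c=optics.camera("wrist")
T=np.eye(4);T[:3,:3]=R.from_euler("xyz",s["orientation"]).as_matrix();T[:3,3]=s["eef_pos"]
c["world_from_camera"]=T@c["mount"]; P=pts(c); z=P[...,2]; ok=(c["range_z"]>.05)&(np.abs(P[...,0]-.505)<.11)&(np.abs(P[...,1]+.22)<.09)
bar=P[ok&(z>.085)&(z<.11)]; print(s["clock"],"bar",len(bar),np.median(bar[:,2]),cv2.minAreaRect(bar[:,:2].astype(np.float32)))
w=P[ok&(z>.02)&(z<.04)]; print("walls",cv2.minAreaRect(w[:,:2].astype(np.float32)))
hsv=cv2.cvtColor(c["pixels"],cv2.COLOR_RGB2HSV); m=P[ok&(z<.02)&(hsv[...,1]>80)&(hsv[...,2]>80)]; print("mat",cv2.minAreaRect(m[:,:2].astype(np.float32)))
cv2.imwrite("pics/end.png",c["pixels"][:,:,::-1])
E
```

```text
26.0 bar 1244 0.09733238840514175 ((0.5028518438339233, -0.21820616722106934), (0.014427286572754383, 0.08964003622531891), 5.62941837310791)
walls ((0.5040304660797119, -0.2221514731645584), (0.1316923052072525, 0.09020503610372543), 7.235879421234131)
mat ((0.5049861073493958, -0.2188325822353363), (0.13255615532398224, 0.17304623126983643), 89.98875427246094)
```

View pics/end.png

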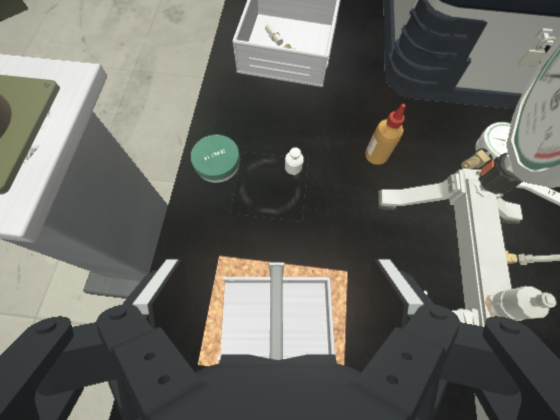

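The empty tray sits flat near the middle of the mat, with its walls spanning (222–333, 278–355), within about 3 mm of centre. The fittings are in the bin at about (275,38), the bystanders haven't moved, and the gripper is clear. I'm handing the job in.

```bash
python3 -c "
from rig import bot; print(bot.finish_job())"
```

```text
the job is handed in; nothing more can be done
None
```

The job is handed in at about 26 s of the 64 s limit: all three fittings are in the bin, and the empty tray is flat on its mat, within about 3 mm of centre and still turned about 7°, as it was at the start; no verdict came back.

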